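Line up the finished glass pumpkins by size on the carrying board

ROBOT

A 6-joint arm with a two-finger parallel gripper is mounted at the origin on the work surface. World frame = base frame: x ahead of the robot, y to its left, z up, the work surface at z = 0. Lengths are in m, angles in rad, forces in N, time in s.
With the tool pointing down it reaches from about 0.25 to 0.725 m from the base axis. Payload 4 kg.
Tool frame: the origin (TCP) lies at the very end of the fingers, on their centre line; the grasp point (between the pads) lies 19 mm behind it; y points along the fingers, z is the direction in which the jaws open and shut, and the axes are right-handed (so a half turn about y gives the same grasp; the last joint's range is limited). The gripper opens to 85 mm and grips with 20 to 120 N. Pads are 22 mm wide; open, the fingers measure 114 mm over their backs; the gripper's body (76 mm by 85 mm) begins 54 mm behind the grasp point. The pads swing forward as they close: fully open they stand 13 mm farther back than shut.
Start: joints at [-1.252, 0.241, 0.005, 1.335, 0, 1.571], TCP at [0.157, -0.475, 0.231] pointing down, gripper open.
Joint ranges: [-2.72, 2.72], [-1.05, 1.87], [-1.09, 1.28], [-1.99, 2.15], [-1.42, 1.44], [-3.14, 3.14]. Speed limits (rad/s): [2.79, 2.79, 3.14, 3.14, 3.14, 3.14].

INTERFACE

Orientations are given as a unit quaternion [x, y, z, w].
In Python, from workcell import bot gives the robot as it stands. The module is installed in compiled form; this text tells all that it offers.
- The arm moves only by the tool move_arm, never from a script. Its argument "increments" is a list of rows, each an object with "grip": the closure, from 0 (fully open) to 1 (shut); "linear": the shift along the tool's x, y, z scaled (see below), a list of three; "twist": the turn about the tool's y scaled (see below). A call has exactly 5 rows; each row shifts and turns the pose as measured when the row begins, along the tool's axes as they then stand; what a row does not reach is not made up. The controller multiplies each number of a shift by 0.2 m and each number of a turn by 2 rad. A row lasts 1/10 s, in which the tool goes at most 50 mm and 8.59 degrees, less where a joint would pass 70% of its speed; a pose out of reach is approached as far as the arm can. A call with a number of a shift or a turn outside -1 to 1 is refused whole. A call with a gripper value outside its range is refused whole. The fingers move at their own pace and stop on an object; the grip force is fixed at half the most. Time passes only in rows, so rows that do not move let the fingers close, or fill a call up. It gives the time, the measured TCP pose, the force and the opening at its end, in the units of the state.
- bot.get_obs(): the state, without advancing time (a new reading comes with each control period).
- bot.camera(name): name is "side" or "top" or "wrist"; returns (picture, depth): 420x560x3 uint8, blue, green, red; 420x560 float32, m along the optical axis (not along the pixel's ray), 0 where there is no reading.
- bot.camera_params(name): a dict with "camera_matrix" (3x3 intrinsics, pixels), "dist" ([k1, k2, p1, p2, k3] as OpenCV has them; the pictures are not rectified), "rvec" (rotation vector, rad) and "tvec" (3), from world to camera coordinates, as OpenCV has them; the wrist camera has in their place "T_tool_cam" (4x4, takes a point from camera to tool coordinates, whose origin is the TCP and whose axes are the tool frame's). Camera axes: x right, y down, z forward; pixel columns grow to the right and rows downward; lengths in m; the calibration is good to about 2 mm. A picture is of the moment at which its call begins: read the wrist's pose just before it. camera_params takes no time and is no camera call.
- bot.job_done(): hands the job in, once; it reports no verdict.
The state is a dict: "clock": time; "joint_pos": joint angles; "joint_vel": joint speeds; "tau": joint torques, N m; "eef_pos": TCP position; "tool_rot": TCP orientation; "ft_force": force on the tool from outside, world axes, zero at the start; "ft_torque": the same for the moment, N m; "grip_width": finger opening in m.
Only numpy, scipy, OpenCV 4.12 (cv2) and the standard library are available. Lean on these libraries where they do the work, as an engineer would, in place of code of your own. Each camera call takes 0.05 s, during which the arm holds its last target. There are 200 camera calls.

TASK

Line up the four finished glass pumpkins in order of size on the carrying board, each standing upright in the middle of its own cork disc, the smallest at the end with the pink tape and the largest at the end with the green tape. It is glass: lift each one and set it down gently, never tip one over or let one knock against another, and leave the jar, the hand pad and the brush where they are.

Things in the scene. Friction and masses are not known exactly. Their poses are not given: they have to be found in the camera images.
- pumpkin_1_center (a point): Loose glass pumpkin, the smallest, clear amber-yellow with a yellow-green stem: round, ribbed, 42 mm across, body 40 mm high on a flat foot, curled stem 12 mm above that; about 60 g. Point on its axis half-way up the body, 20 mm above the foot; z up. Its side is upright over the middle third of the height: grip it there, across 42 mm, at any yaw. Starts standing on the bench (z = 0).
- pumpkin_2_center (a point): Loose glass pumpkin, the second smallest, lilac-grey with a dark green stem: round, ribbed, 49 mm across, body 44 mm high on a flat foot, curled stem 12 mm above that; about 90 g. Point on its axis half-way up the body, 22 mm above the foot; z up. Its side is upright over the middle third of the height: grip it there, across 49 mm, at any yaw. Starts standing on the bench (z = 0).
- pumpkin_3_center (a point): Loose glass pumpkin, the second largest, orange with white and black flecks and a white stem: round, ribbed, 56 mm across, body 48 mm high on a flat foot, curled stem 13 mm above that; about 130 g. Point on its axis half-way up the body, 24 mm above the foot; z up. Its side is upright over the middle third of the height: grip it there, across 56 mm, at any yaw. Starts standing on the bench (z = 0).
- pumpkin_4_center (a point): Loose glass pumpkin, the largest, deep cobalt blue with pale blue flecks and a pale stem: round, ribbed, 63 mm across, body 52 mm high on a flat foot, curled stem 14 mm above that; about 180 g. Point on its axis half-way up the body, 26 mm above the foot; z up. Its side is upright over the middle third of the height: grip it there, across 63 mm, at any yaw. Starts standing on the bench (z = 0).
- cork_a: The first of four like cork discs from the -y end, 76 mm across, fixed 92 mm apart in a straight row along a grey board. Origin at the centre of its upper face, 22 mm above the bench; z up, y along the row to the next disc. The board (18 mm thick, 100 x 430 mm, a low steel bow handle 24 mm beyond each end) is fixed.
- cork_b: The second of four like cork discs from the -y end, 76 mm across, fixed 92 mm apart in a straight row along a grey board. Origin at the centre of its upper face, 22 mm above the bench; z up, y along the row to the next disc. The board (18 mm thick, 100 x 430 mm, a low steel bow handle 24 mm beyond each end) is fixed.
- cork_c: The third of four like cork discs from the -y end, 76 mm across, fixed 92 mm apart in a straight row along a grey board. Origin at the centre of its upper face, 22 mm above the bench; z up, y along the row to the next disc. The board (18 mm thick, 100 x 430 mm, a low steel bow handle 24 mm beyond each end) is fixed.
- cork_d: The fourth of four like cork discs from the -y end, 76 mm across, fixed 92 mm apart in a straight row along a grey board. Origin at the centre of its upper face, 22 mm above the bench; z up, y along the row to the next disc. The board (18 mm thick, 100 x 430 mm, a low steel bow handle 24 mm beyond each end) is fixed.
- tape_pink: A strip of pink tape stuck flat across one end of the carrying board (88 x 18 mm), 58 mm beyond the centre of the outermost cork disc at that end; marks the end of the row where the smallest pumpkin belongs. It may be at either end. Origin at its centre, 18 mm above the bench.
- tape_green: A strip of green tape stuck flat across one end of the carrying board (88 x 18 mm), 58 mm beyond the centre of the outermost cork disc at that end; marks the end of the row where the largest pumpkin belongs. It may be at either end. Origin at its centre, 18 mm above the bench.
- compound_jar_center (a point): Bystander: closed jar of polishing compound, salmon pink with a white cap, 58 mm in diameter, 75 mm high, loose. Point at its centre, half-way up.
- diamond_pad: Bystander: diamond hand pad lying flat on the bench, black block with a yellow abrasive face below, 90 x 55 x 24 mm, loose. Origin under its centre, x along its length.
- brush_grip (a point): Bystander: bench brush lying on the bench beyond the board, loose. Point in its handle; x along the brush.

How it is judged:
At the end, for the whole second after the job is handed in: Each pumpkin stands upright (within 0.15 rad), at rest and released, on its own cork disc within 12 mm of the disc's centre and 5 mm of its resting height; the sizes rise from the disc at the pink-tape end to the disc at the green-tape end (((horizontal distance between tape_pink and cork_a below 0.1 m and horizontal distance between pumpkin_1_center and cork_a below 0.012 m and z of pumpkin_1_center in the frame of cork_a between 0.015 and 0.025 m and horizontal distance between pumpkin_2_center and cork_b below 0.012 m and z of pumpkin_2_center in the frame of cork_b between 0.017 and 0.027 m and horizontal distance between pumpkin_3_center and cork_c below 0.012 m and z of pumpkin_3_center in the frame of cork_c between 0.019 and 0.029 m and horizontal distance between pumpkin_4_center and cork_d below 0.012 m and z of pumpkin_4_center in the frame of cork_d between 0.021 and 0.031 m) or (horizontal distance between tape_pink and cork_d below 0.1 m and horizontal distance between pumpkin_1_center and cork_d below 0.012 m and z of pumpkin_1_center in the frame of cork_d between 0.015 and 0.025 m and horizontal distance between pumpkin_2_center and cork_c below 0.012 m and z of pumpkin_2_center in the frame of cork_c between 0.017 and 0.027 m and horizontal distance between pumpkin_3_center and cork_b below 0.012 m and z of pumpkin_3_center in the frame of cork_b between 0.019 and 0.029 m and horizontal distance between pumpkin_4_center and cork_a below 0.012 m and z of pumpkin_4_center in the frame of cork_a between 0.021 and 0.031 m)) and angle between each of pumpkin_1_center, pumpkin_2_center, pumpkin_3_center, pumpkin_4_center's own z axis and vertical below 0.15 rad and linear speed of each of pumpkin_1, pumpkin_2, pumpkin_3, pumpkin_4 below 0.01 m/s and angular speed of each of pumpkin_1, pumpkin_2, pumpkin_3, pumpkin_4 below 0.2 rad/s); the robot touches nothing.
It fails at once if a pumpkin is tipped over (more than 35 degrees) (angle between any of pumpkin_1_center, pumpkin_2_center, pumpkin_3_center, pumpkin_4_center's own z axis and vertical above 0.6 rad).
It fails at once if glass knocks against glass (pumpkin on pumpkin, above 2 N) (contact force between pumpkin_1 and pumpkin_2 above 2 N or contact force between any of pumpkin_1, pumpkin_2 and pumpkin_3 above 2 N or contact force between any of pumpkin_1, pumpkin_2, pumpkin_3 and pumpkin_4 above 2 N).
It fails at once if a pumpkin is rammed onto the board (above 40 N) (contact force between any of pumpkin_1, pumpkin_2, pumpkin_3, pumpkin_4 and board above 40 N).
It fails at once if a pumpkin is dropped, knocked or thrown (moves faster than 0.4 m/s while not held, as after a fall of about 10 mm) ((linear speed of pumpkin_1 above 0.4 m/s and contact force between pumpkin_1 and the fingers below 0.05 N) or (linear speed of pumpkin_2 above 0.4 m/s and contact force between pumpkin_2 and the fingers below 0.05 N) or (linear speed of pumpkin_3 above 0.4 m/s and contact force between pumpkin_3 and the fingers below 0.05 N) or (linear speed of pumpkin_4 above 0.4 m/s and contact force between pumpkin_4 and the fingers below 0.05 N)).
It fails at once if the jar, the hand pad or the brush is shifted (more than 20 mm) (distance of any of compound_jar_center, diamond_pad, brush_grip from where it was at the start of the episode above 0.02 m).
It also fails if it takes over 109 s, if anything falls off the work surface, if the arm or the gripper's body presses on something with over 40 N, if the wrist force passes 120 N, or if a joint passes its speed limit or range.

## Working session

There is one attempt and no reset: what is moved stays moved. The work goes in short steps, Python scripts to look and compute and a tool call to move; the robot and the scene stay as the last step left them, time stands still between calls to the robot, and variables do not carry over. Pictures are saved under pics/ and viewed, about 12 in all and at most 16, crops included, and the job is handed in when it is done.

Besides the shell and the picture viewer there is one more tool, called after "Emit:" as name(argument=value, ...) on one line, values as JSON. move_arm: Moves the arm, as the interface text tells. Its arguments: {"type":"object","properties":{"increments":{"type":"array"}},"required":["increments"]}

```bash
mkdir -p pics
python3 - <<'E'
from workcell import bot
import cv2,numpy as np
print(bot.get_obs())
for n in("top","side"):
    im,d=bot.camera(n);cv2.imwrite(f"pics/{n}0.png",im);np.save(f"{n}0.npy",d);print(n,bot.camera_params(n))
print(bot.camera_params("wrist"))
E
```

```text
{'clock': 0.0, 'joint_pos': array([-1.25196148e+00,  2.41409706e-01,  3.72298595e-03,  1.33519026e+00,
        3.45311214e-05,  1.57077613e+00]), 'joint_vel': array([ 1.46088317e-03,  5.93539799e-05, -6.60912499e-04,  1.40579108e-03,
        1.89343025e-05,  1.29177647e-03]), 'tau': array([-1.39629587e-04, -3.72317255e+01,  2.52408028e+01,  1.70570507e-02,
       -5.41043323e-05,  3.49292158e-06]), 'eef_pos': array([ 0.15654293, -0.47419999,  0.23041411]), 'tool_rot': array([-0.11235997,  0.69886734, -0.69741088,  0.11215054]), 'ft_force': array([ 0.34178109,  0.44513823, -0.05727434]), 'ft_torque': array([-0.00385805,  0.03859695,  0.03082939]), 'grip_width': 0.08573108143047012}
top {'camera_matrix': array([[437.69347456,   0.        , 279.72192314],
       [  0.        , 437.69347456, 211.75408574],
       [  0.        ,   0.        ,   1.        ]]), 'dist': array([0.03873005, 0.        , 0.        , 0.        , 0.        ]), 'rvec': array([ 2.17559168, -2.21480894,  0.05325944]), 'tvec': array([0.00151455, 0.60828201, 1.23305385])}
side {'camera_matrix': array([[473.66862404,   
[... 235 characters left out ...]
9215, -0.16543819,  0.06619435]), 'tvec': array([-0.58817515,  0.10903627,  1.14583118])}
{'camera_matrix': array([[342.21847341,   0.        , 281.11694298],
       [  0.        , 342.21847341, 208.8345839 ],
       [  0.        ,   0.        ,   1.        ]]), 'dist': array([-0.02402754,  0.        ,  0.        ,  0.        ,  0.        ]), 'T_tool_cam': array([[ 4.17927809e-04,  9.61456666e-01,  2.74956187e-01,
        -7.10244527e-02],
       [-2.51845926e-04, -2.74956102e-01,  9.61456748e-01,
        -1.42250882e-01],
       [ 9.99999881e-01, -4.71066108e-04,  1.27227143e-04,
         8.66574213e-04],
       [ 0.00000000e+00,  0.00000000e+00,  0.00000000e+00,
         1.00000000e+00]])}
```

View pics/top0.png

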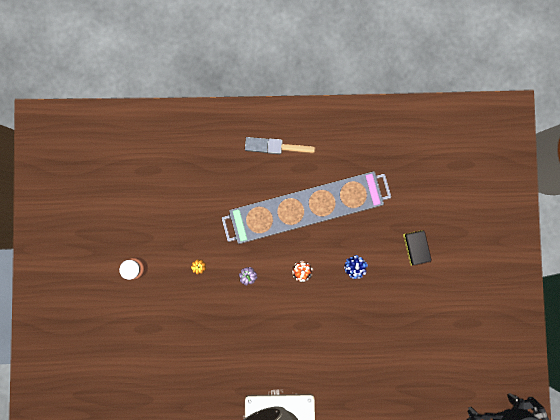

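View pics/side0.png

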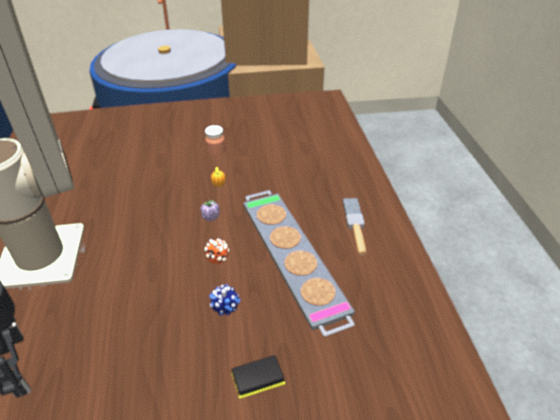

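```bash
cat > h.py <<'E'
from workcell import bot
import cv2,numpy as np
from scipy.spatial.transform import Rotation as R
def cam(n):
    o=bot.get_obs(); im,d=bot.camera(n); p=bot.camera_params(n)
    if n=="wrist":
        T=np.eye(4);T[:3,:3]=R.from_quat(o["tool_rot"]).as_matrix();T[:3,3]=o["eef_pos"];T=T@p["T_tool_cam"]
    else:
        r=cv2.Rodrigues(p["rvec"])[0];T=np.eye(4);T[:3,:3]=r.T;T[:3,3]=-r.T@p["tvec"]
    return im,d,p,T
def ray(p,T,uv):
    q=cv2.undistortPoints(np.array(uv,float).reshape(-1,1,2),p["camera_matrix"],p["dist"]).reshape(-1,2)
    return np.c_[q,np.ones(len(q))]@T[:3,:3].T
def plane(p,T,uv,z):
    v=ray(p,T,uv); return T[:3,3]+v*((z-T[2,3])/v[:,2])[:,None]
def cloud(d,p,T):
    h,w=d.shape; u=np.stack(np.meshgrid(np.arange(w),np.arange(h)),-1).reshape(-1,2)
    return (T[:3,3]+ray(p,T,u)*d.reshape(-1,1)).reshape(h,w,3)
def blobs(m,a):
    n,l,s,c=cv2.connectedComponentsWithStats(m.astype(np.uint8))
    return [(l==i,s[i],c[i]) for i in range(1,n) if s[i,4]>=a]
E
python3 - <<'E'
from h import *
np.set_printoptions(precision=4,suppress=True)
im,d,p,T=cam("top");W=cloud(d,p,T)
for m,s,c in blobs((W[...,2]>.012)&(W[...,2]<.12)&(d>0)&(W[...,0]>.15),30):
    (u,v),r=cv2.minEnclosingCircle(np.argwhere(m)[:,::-1].astype(np.float32))
    print(c,s[4],"zmax",W[m][:,2].max(),"bgr",im[m].mean(0).astype(int),plane(p,T,[[u,v]],.022)[0],"diam",2*r/437*1.2,"cloudc",W[m].mean(0))
hsv=cv2.cvtColor(im,cv2.COLOR_BGR2HSV);B=(W[...,2]>.01)
H,S,V=cv2.split(hsv)
L=cv2.morphologyEx(((H<20)&(S>60)&(V>110)).astype(np.uint8),cv2.MORPH_CLOSE,np.ones((3,3)))
for n,m in(("cork",L),("pink",(H>140)&(H<170)&(S>60)),("green",(H>40)&(H<85)&(S>40))):
    for q,s,c in blobs(m,60):print(n,c,s[2:],plane(p,T,[c],.022)[0])
o=bot.get_obs();print(R.from_quat(o["tool_rot"]).as_matrix())
E
```

```text
[273.1457 145.5924] 714 zmax 0.026952541471721547 bgr [175 181 186] [ 0.8002 -0.0122  0.022 ] diam 0.19107920910728332 cloudc [0.798  0.0061 0.0186]
[305.3804 206.9206] 5289 zmax 0.03142327051979388 bgr [157 165 183] [ 0.6229 -0.0828  0.022 ] diam 0.4632932056278604 cloudc [ 0.6205 -0.0826  0.0199]
[384.8372 182.7442] 43 zmax 0.02074634758785132 bgr [204 192 190] [ 0.6828 -0.3081  0.022 ] diam 0.053950800775663256 cloudc [ 0.6858 -0.3108  0.0147]
[225.5217 229.587 ] 46 zmax 0.017191756252616264 bgr [227 211 206] [0.5589 0.145  0.022 ] diam 0.05818715215547679 cloudc [0.5602 0.1458 0.0145]
[417.9245 247.0555] 649 zmax 0.031175215204281237 bgr [80 81 85] [ 0.5003 -0.3963  0.022 ] diam 0.10292959671544265 cloudc [ 0.5016 -0.3957  0.0234]
[354.9061 266.2716] 394 zmax 0.06772604198016441 bgr [165 107  94] [ 0.4509 -0.2185  0.022 ] diam 0.06336997444624212 cloudc [ 0.4524 -0.2141  0.0459]
[133.2584 268.3658] 503 zmax 0.08090145457358222 bgr [177 184 202] [0.4557 0.4042 0.022 ] diam 0.07910967025931422 cloudc [0.4592 0.3905 0.063 ]
[198.0494 265.9444] 162 zmax 0.05455750773052448 bgr [ 67 1
[... 598 characters left out ...]
202.5623] [ 26  26 546] [ 0.6319 -0.1286  0.022 ]
cork [290.3485 211.0672] [ 27  27 551] [ 0.6093 -0.0395  0.022 ]
cork [259.0856 219.4481] [ 27  26 549] [0.5871 0.0495 0.022 ]
cork [229.6098 228.1463] [10 19 82] [0.564  0.1333 0.022 ]
cork [532.9053 320.5263] [26  9 95] [ 0.2951 -0.7021  0.022 ]
cork [116.194  397.3147] [ 67  10 232] [0.1056 0.4489 0.022 ]
cork [ 64.2239 416.3731] [ 57   8 268] [0.0595 0.5884 0.022 ]
pink [372.5318 189.05  ] [ 14  31 220] [ 0.6676 -0.2738  0.022 ]
green [239.3568 224.6256] [ 14  32 227] [0.5734 0.1056 0.022 ]
green [552.5747 327.1501] [  17  118 1559] [ 0.2768 -0.7538  0.022 ]
[[-0.9496 -0.0005  0.3134]
 [-0.3134  0.0016 -0.9496]
 [-0.     -1.     -0.0016]]
```

Emit:
move_arm(increments=[{"grip": 0,"linear": [-0.22,0,-0.094],"twist": 0},{"grip": 0,"linear": [-0.22,0,-0.094],"twist": 0},{"grip": 0,"linear": [-0.22,0,-0.094],"twist": 0},{"grip": 0,"linear": [-0.22,0,-0.094],"twist": 0},{"grip": 0,"linear": [-0.22,0,-0.094],"twist": 0}])

```text
clock: 0.65
eef_pos: [0.3373, -0.3162, 0.2284]
tool_rot: [-0.108, 0.7, -0.698, 0.106]
ft_force: [0.8, -1.1, -0.1]
grip_width: 0.0855
```

Emit:
move_arm(increments=[{"grip": 0,"linear": [-0.22,0,-0.094],"twist": 0},{"grip": 0,"linear": [-0.22,0,-0.094],"twist": 0},{"grip": 0,"linear": [-0.22,0,-0.094],"twist": 0},{"grip": 0,"linear": [0,0,0],"twist": -0.07},{"grip": 0,"linear": [0,0,0],"twist": -0.07}])

```text
clock: 1.15
eef_pos: [0.4543, -0.2125, 0.2267]
tool_rot: [-0.21, 0.677, -0.674, 0.209]
ft_force: [0.2, 0.1, 0.1]
grip_width: 0.0854
```

Emit:
move_arm(increments=[{"grip": 0,"linear": [0,0,0],"twist": -0.07},{"grip": 0,"linear": [0,0,0],"twist": -0.07},{"grip": 0,"linear": [0,0,0],"twist": -0.07},{"grip": 0,"linear": [0,0,0],"twist": -0.07},{"grip": 0,"linear": [0,0,0],"twist": -0.07}])

```text
clock: 1.65
eef_pos: [0.4543, -0.21, 0.2243]
tool_rot: [-0.439, 0.558, -0.552, 0.437]
ft_force: [-0.1, 0.8, -0.6]
grip_width: 0.0851
```

```bash
cat > go.py <<'E'
from h import *
import sys
# usage: go.py x y z [more targets]: prints shift in tool axes /0.2 from pose (then between targets), and twist to yaw .244
def rep(*ts):
    o=bot.get_obs();M=R.from_quat(o["tool_rot"]).as_matrix()
    yaw=np.arctan2(M[1,2],M[0,2]);q=o["eef_pos"]
    print("pos",q.round(4),"yaw",yaw.round(3),"tilt",M[2,1].round(5),"twist/2",(-(.244-yaw)/2).round(4),"t",round(o["clock"],2),"w",round(o["grip_width"],4))
    for t in ts:
        d=np.array(t)-q; print(t,"linear total",(M.T@d/.2).round(3),"dist",np.linalg.norm(d).round(3));q=np.array(t)
if __name__=="__main__":
    a=list(map(float,sys.argv[1:]));rep(*[a[i:i+3] for i in range(0,len(a),3)])
E
python3 go.py .451 -.2185 .12
```

```text
pos [ 0.4543 -0.21    0.2243] yaw -0.234 tilt -0.99995 twist/2 -0.2392 t 1.65 w 0.0851
[0.451, -0.2185, 0.12] linear total [ 0.047  0.521 -0.001] dist 0.105
```

Emit:
move_arm(increments=[{"grip": 0,"linear": [0,0,0],"twist": -0.065},{"grip": 0,"linear": [0,0,0],"twist": -0.065},{"grip": 0,"linear": [0,0,0],"twist": -0.065},{"grip": 0,"linear": [0,0,0],"twist": -0.06},{"grip": 0,"linear": [0,0,0],"twist": 0}])

```text
clock: 2.15
eef_pos: [0.453, -0.2093, 0.2222]
tool_rot: [0.569, -0.425, 0.415, -0.568]
ft_force: [0.3, 0.4, -0.6]
grip_width: 0.0857
```

```bash
python3 go.py .451 -.2185 .12 .451 -.2185 .002
python3 - <<'E'
from h import *
np.set_printoptions(precision=4,suppress=True)
im,d,p,T=cam("wrist");cv2.imwrite("pics/w1.png",im);W=cloud(d,p,T)
for m,s,c in blobs((W[...,2]>.014)&(W[...,2]<.12)&(d>0),200):
    w=W[m];e=w[(w[:,2]>.02)&(w[:,2]<.032)]
    if len(e)<5: continue
    print(s,"zmax",w[:,2].max(),"bgr",im[m].mean(0).astype(int),"bbox",w[:,:2].min(0),w[:,:2].max(0),"equator bbox",e.min(0),e.max(0))
E
```

```text
pos [ 0.453  -0.2093  0.2222] yaw 0.298 tilt -0.99989 twist/2 0.0271 t 2.15 w 0.0857
[0.451, -0.2185, 0.12] linear total [ 0.047  0.511 -0.018] dist 0.103
[0.451, -0.2185, 0.002] linear total [0.007 0.59  0.006] dist 0.118
[ 284    1   62   72 3203] zmax 0.06188603617335853 bgr [158 192 231] bbox [ 0.4141 -0.1002] [ 0.471  -0.0434] equator bbox [ 0.4141 -0.1002  0.0201] [ 0.471  -0.0434  0.032 ]
[  406     0   150   314 28907] zmax 0.024613883256104585 bgr [209 222 231] bbox [ 0.549  -0.2933] [0.7201 0.0278] equator bbox [ 0.553  -0.2822  0.02  ] [0.7057 0.0153 0.0246]
[ 245  163   64   64 2948] zmax 0.06636388856308006 bgr [215 147 132] bbox [ 0.4198 -0.2501] [ 0.4833 -0.1888] equator bbox [ 0.4198 -0.2474  0.0207] [ 0.4833 -0.1888  0.032 ]
[ 235  320   80   48 3244] zmax 0.025998550425213818 bgr [58 57 61] bbox [ 0.4532 -0.4333] [ 0.5487 -0.3639] equator bbox [ 0.4536 -0.4333  0.02  ] [ 0.5487 -0.3639  0.026 ]
```

View pics/w1.png

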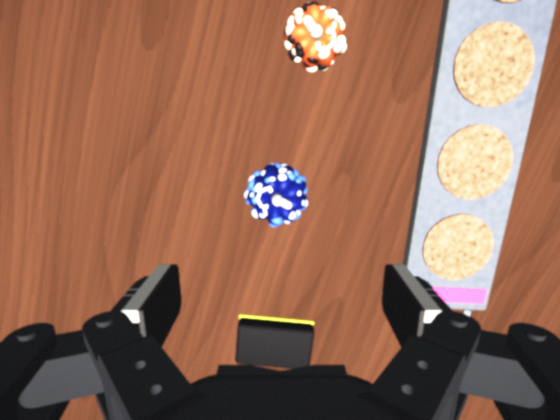

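Emit:
move_arm(increments=[{"grip": 0,"linear": [0.05,0.15,-0.01],"twist": 0.027},{"grip": 0,"linear": [0,0.2,0],"twist": 0},{"grip": 0,"linear": [0,0.2,0],"twist": 0},{"grip": 0,"linear": [0,0.1,0],"twist": 0},{"grip": 0,"linear": [0,0,0],"twist": 0}])

```text
clock: 2.7
eef_pos: [0.4543, -0.2197, 0.0896]
tool_rot: [0.553, -0.444, 0.437, -0.553]
ft_force: [-0.0, 0.8, 1.0]
grip_width: 0.0854
```

```bash
python3 go.py .4513 -.219 .003
```

```text
pos [ 0.4543 -0.2197  0.0896] yaw 0.227 tilt -0.99996 twist/2 -0.0087 t 2.7 w 0.0854
[0.4513, -0.219, 0.003] linear total [-0.003  0.433 -0.011] dist 0.087
```

Emit:
move_arm(increments=[{"grip": 0,"linear": [0,0.12,-0.01],"twist": -0.008},{"grip": 0,"linear": [0,0.12,0],"twist": 0},{"grip": 0,"linear": [0,0.11,0],"twist": 0},{"grip": 0,"linear": [0,0.06,0],"twist": 0},{"grip": 0,"linear": [0,0,0],"twist": 0}])

```text
clock: 3.2
eef_pos: [0.4561, -0.2218, 0.0103]
tool_rot: [-0.555, 0.438, -0.437, 0.556]
ft_force: [-1.2, -0.1, -0.5]
grip_width: 0.0852
```

```bash
python3 go.py .4513 -.219 .003
python3 - <<'E'
from h import *
im,d,p,T=cam("wrist");cv2.imwrite("pics/w2.png",im)
E
```

```text
pos [ 0.4561 -0.2218  0.0103] yaw 0.235 tilt -1.0 twist/2 -0.0043 t 3.2 w 0.0852
[0.4513, -0.219, 0.003] linear total [-0.019  0.037 -0.02 ] dist 0.009
```

View pics/w2.png

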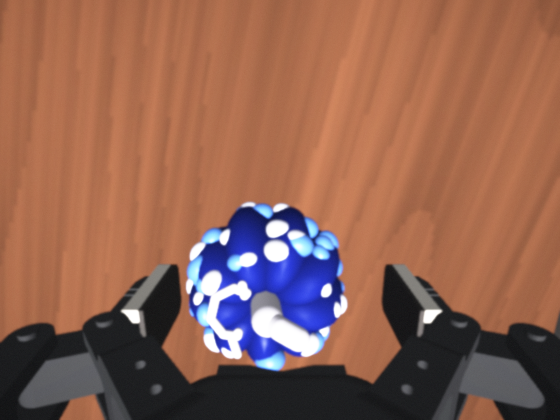

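Emit:
move_arm(increments=[{"grip": 0,"linear": [-0.019,0.02,-0.02],"twist": 0},{"grip": 0,"linear": [0,0.016,0],"twist": 0},{"grip": 0,"linear": [0,0,0],"twist": 0},{"grip": 1,"linear": [0,0,0],"twist": 0},{"grip": 1,"linear": [0,0,0],"twist": 0}])

```text
clock: 3.75
eef_pos: [0.4545, -0.2208, 0.0082]
tool_rot: [-0.554, 0.435, -0.441, 0.556]
ft_force: [2.5, -0.1, 0.6]
grip_width: 0.0612
```

Emit:
move_arm(increments=[{"grip": 1,"linear": [0,0,0],"twist": 0},{"grip": 1,"linear": [0,0,0],"twist": 0},{"grip": 1,"linear": [0,0,0],"twist": 0},{"grip": 1,"linear": [0,0,0],"twist": 0},{"grip": 1,"linear": [0,0,0],"twist": 0}])

```text
clock: 4.25
eef_pos: [0.4545, -0.2206, 0.0081]
tool_rot: [-0.554, 0.435, -0.441, 0.556]
ft_force: [0.6, 0.4, 0.4]
grip_width: 0.0609
```

```bash
python3 go.py .4513 -.219 .003
```

```text
pos [ 0.4545 -0.2206  0.0081] yaw 0.234 tilt -0.99997 twist/2 -0.0048 t 4.25 w 0.0609
[0.4513, -0.219, 0.003] linear total [-0.012  0.026 -0.014] dist 0.006
```

Emit:
move_arm(increments=[{"grip": 0,"linear": [0,0,0],"twist": 0},{"grip": 0,"linear": [0,0,0],"twist": 0},{"grip": 0,"linear": [0,0,0],"twist": 0},{"grip": 0,"linear": [0,0.025,0],"twist": 0},{"grip": 0,"linear": [0,0.025,0],"twist": 0}])

```text
clock: 4.75
eef_pos: [0.4558, -0.2212, -0.0014]
tool_rot: [-0.554, 0.434, -0.442, 0.556]
ft_force: [-0.9, -0.2, -0.1]
grip_width: 0.0852
```

```bash
python3 go.py .4513 -.219 .001
```

```text
pos [ 0.4558 -0.2212 -0.0014] yaw 0.234 tilt -0.99994 twist/2 -0.0048 t 4.75 w 0.0852
[0.4513, -0.219, 0.001] linear total [-0.016 -0.012 -0.019] dist 0.006
```

Emit:
move_arm(increments=[{"grip": 1,"linear": [0,0,0],"twist": 0},{"grip": 1,"linear": [0,0,0],"twist": 0},{"grip": 1,"linear": [0,0,0],"twist": 0},{"grip": 1,"linear": [0,0,0],"twist": 0},{"grip": 1,"linear": [0,0,0],"twist": 0}])

```text
clock: 5.25
eef_pos: [0.4553, -0.221, -0.0022]
tool_rot: [-0.554, 0.435, -0.441, 0.556]
ft_force: [-0.1, -0.1, 0.9]
grip_width: 0.0616
```

Emit:
move_arm(increments=[{"grip": 1,"linear": [0,-0.05,0],"twist": 0},{"grip": 1,"linear": [0,-0.1,0],"twist": 0},{"grip": 1,"linear": [0,-0.15,0],"twist": 0},{"grip": 1,"linear": [0,-0.15,0],"twist": 0},{"grip": 1,"linear": [0,0,0],"twist": 0}])

```text
clock: 5.75
eef_pos: [0.4524, -0.2197, 0.0909]
tool_rot: [-0.554, 0.437, -0.439, 0.556]
ft_force: [1.4, -0.4, -0.6]
grip_width: 0.0613
```

```bash
python3 go.py .5871 .0495 .12
python3 - <<'E'
from h import *
np.set_printoptions(precision=4,suppress=True)
im,d,p,T=cam("top");W=cloud(d,p,T)
cv2.imwrite("pics/t2.png",cv2.resize(im[170:320,190:440],(750,450)))
im,d,p,T=cam("wrist");cv2.imwrite("pics/w3.png",im)
E
```

```text
pos [ 0.4524 -0.2197  0.0909] yaw 0.234 tilt -0.99999 twist/2 -0.0048 t 5.75 w 0.0613
[0.5871, 0.0495, 0.12] linear total [-1.153 -0.144  0.968] dist 0.302
```

View pics/w3.png

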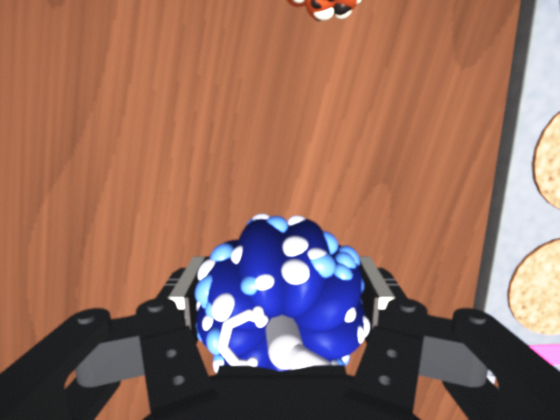

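Emit:
move_arm(increments=[{"grip": 1,"linear": [-0.08,-0.02,0.07],"twist": 0},{"grip": 1,"linear": [-0.165,0,0.138],"twist": 0},{"grip": 1,"linear": [-0.165,0,0.138],"twist": 0},{"grip": 1,"linear": [-0.165,0,0.138],"twist": 0},{"grip": 1,"linear": [-0.165,0,0.138],"twist": 0}])

```text
clock: 6.35
eef_pos: [0.5321, -0.0448, 0.0839]
tool_rot: [0.555, -0.447, 0.437, -0.55]
ft_force: [-0.5, -0.5, -0.4]
grip_width: 0.0614
```

Emit:
move_arm(increments=[{"grip": 1,"linear": [-0.165,0,0.138],"twist": 0},{"grip": 1,"linear": [-0.165,0,0.138],"twist": 0},{"grip": 1,"linear": [-0.08,0,0.07],"twist": 0},{"grip": 1,"linear": [0,0,0],"twist": 0},{"grip": 1,"linear": [0,0,0],"twist": 0}])

```text
clock: 6.85
eef_pos: [0.5783, 0.06, 0.0731]
tool_rot: [0.56, -0.449, 0.43, -0.548]
ft_force: [-0.1, -0.7, -2.2]
grip_width: 0.0613
```

```bash
cat > heldtop.py <<'E'
from h import *
import sys
np.set_printoptions(precision=4,suppress=True)
# corks seen by the wrist camera
im,d,p,T=cam("wrist");H,S,V=cv2.split(cv2.cvtColor(im,cv2.COLOR_BGR2HSV));W=cloud(d,p,T)
m=(W[...,2]>.0195)&(W[...,2]<.03)&(S>70)&(H<25)
m=cv2.morphologyEx(m.astype(np.uint8),cv2.MORPH_OPEN,np.ones((5,5)))
for q,s,c in blobs(m,800):
    xy=W[q][:,:2]; print("cork blob",s,((xy.min(0)+xy.max(0))/2),np.ptp(xy,axis=0))
cv2.imwrite("pics/%s.png"%sys.argv[1],im)
E
python3 heldtop.py w4; python3 go.py .5871 .0495 .06 .5871 .0495 .02
```

```text
cork blob [244 194  74  27 991] [0.575  0.0737] [0.041  0.0238]
pos [0.578  0.0597 0.073 ] yaw 0.229 tilt -0.99949 twist/2 -0.0073 t 6.9 w 0.061
[0.5871, 0.0495, 0.06] linear total [0.061 0.063 0.035] dist 0.019
[0.5871, 0.0495, 0.02] linear total [0.002 0.2   0.006] dist 0.04
```

View pics/w4.png

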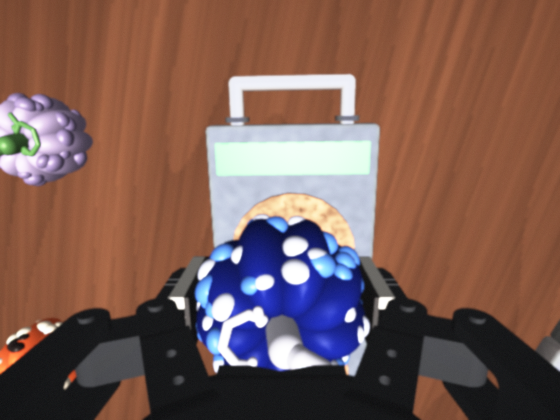

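Emit:
move_arm(increments=[{"grip": 1,"linear": [0.035,0.02,0.02],"twist": -0.004},{"grip": 1,"linear": [0.03,0.02,0.02],"twist": -0.003},{"grip": 1,"linear": [0,0.04,0],"twist": 0},{"grip": 1,"linear": [0,0.04,0],"twist": 0},{"grip": 1,"linear": [0,0,0],"twist": 0}])

```text
clock: 7.4
eef_pos: [0.5865, 0.0426, 0.0454]
tool_rot: [0.563, -0.448, 0.427, -0.548]
ft_force: [-0.1, 0.2, -1.9]
grip_width: 0.0613
```

```bash
python3 go.py .5871 .0495 .02
```

```text
pos [0.5865 0.0426 0.0454] yaw 0.237 tilt -0.99937 twist/2 -0.0035 t 7.4 w 0.0613
[0.5871, 0.0495, 0.02] linear total [-0.032  0.127  0.015] dist 0.026
```

Emit:
move_arm(increments=[{"grip": 1,"linear": [-0.03,0.03,0.012],"twist": 0},{"grip": 1,"linear": [-0.005,0.03,0.005],"twist": 0},{"grip": 1,"linear": [0,0.02,0],"twist": 0},{"grip": 1,"linear": [0,0.015,0],"twist": 0},{"grip": 1,"linear": [0,0,0],"twist": 0}])

```text
clock: 7.9
eef_pos: [0.5872, 0.0513, 0.0245]
tool_rot: [0.563, -0.448, 0.427, -0.548]
ft_force: [0.0, -0.5, -1.0]
grip_width: 0.0614
```

```bash
python3 go.py .5871 .0495 .02; python3 -c "
from h import *
print(R.from_quat(bot.get_obs()['tool_rot']).as_matrix().round(3))"
```

```text
pos [0.5872 0.0513 0.0245] yaw 0.238 tilt -0.99935 twist/2 -0.0032 t 7.9 w 0.0614
[0.5871, 0.0495, 0.02] linear total [ 0.009  0.022 -0.002] dist 0.005
[[ 0.235 -0.036  0.971]
 [-0.972  0.003  0.235]
 [-0.011 -0.999 -0.034]]
```

Emit:
move_arm(increments=[{"grip": 1,"linear": [0.008,0.012,0],"twist": 0},{"grip": 1,"linear": [0,0.008,0],"twist": 0},{"grip": 1,"linear": [0,0.006,0],"twist": 0},{"grip": 1,"linear": [0,0,0],"twist": 0},{"grip": 1,"linear": [0,0,0],"twist": 0}])

```text
clock: 8.4
eef_pos: [0.5883, 0.0498, 0.021]
tool_rot: [0.562, -0.447, 0.427, -0.549]
ft_force: [-0.7, 0.2, -0.8]
grip_width: 0.0614
```

Emit:
move_arm(increments=[{"grip": 1,"linear": [0,0.009,0],"twist": 0},{"grip": 1,"linear": [0,0.005,0],"twist": 0},{"grip": 1,"linear": [0,0,0],"twist": 0},{"grip": 1,"linear": [0,0,0],"twist": 0},{"grip": 1,"linear": [0,0,0],"twist": 0}])

```text
clock: 8.9
eef_pos: [0.5888, 0.0497, 0.0204]
tool_rot: [0.561, -0.447, 0.428, -0.55]
ft_force: [-0.4, 0.1, -0.3]
grip_width: 0.0615
```

Emit:
move_arm(increments=[{"grip": 0,"linear": [0,0,0],"twist": 0},{"grip": 0,"linear": [0,0,0],"twist": 0},{"grip": 0,"linear": [0,0,0],"twist": 0},{"grip": 0,"linear": [0,0,0],"twist": 0},{"grip": 0,"linear": [0,-0.05,0],"twist": 0}])

```text
clock: 9.4
eef_pos: [0.5883, 0.0496, 0.0291]
tool_rot: [0.562, -0.447, 0.427, -0.549]
ft_force: [-1.2, 0.2, 0.2]
grip_width: 0.0854
```

Emit:
move_arm(increments=[{"grip": 0,"linear": [0,-0.1,0],"twist": 0},{"grip": 0,"linear": [0,-0.2,0],"twist": 0},{"grip": 0,"linear": [0,-0.2,0],"twist": 0},{"grip": 0,"linear": [0,-0.1,0],"twist": 0},{"grip": 0,"linear": [0,0,0],"twist": 0}])

```text
clock: 9.9
eef_pos: [0.5927, 0.0493, 0.1569]
tool_rot: [0.562, -0.447, 0.428, -0.55]
ft_force: [-0.2, -0.3, -0.2]
grip_width: 0.0857
```

```bash
python3 go.py .4419 -.0705 .14
python3 - <<'E'
from h import *
np.set_printoptions(precision=4,suppress=True)
im,d,p,T=cam("wrist");cv2.imwrite("pics/w5.png",im);W=cloud(d,p,T)
for m,s,c in blobs((W[...,2]>.03)&(W[...,2]<.12)&(d>0),200):
    w=W[m]; print(s,"zmax",w[:,2].max(),"bgr",im[m].mean(0).astype(int),"ctr",(w.min(0)+w.max(0))/2,np.ptp(w,axis=0))
E
```

```text
pos [0.5927 0.0493 0.1569] yaw 0.237 tilt -0.99949 twist/2 -0.0033 t 9.9 w 0.0857
[0.4419, -0.0705, 0.14] linear total [ 0.406  0.107 -0.871] dist 0.193
[  57   81   67   66 2931] zmax 0.0569948516220454 bgr [190 177 183] ctr [0.4312 0.0819 0.0435] [0.0482 0.0497 0.027 ]
[ 238  162   85   86 5330] zmax 0.08852556695216351 bgr [196 130 117] ctr [0.5904 0.0522 0.0628] [0.064  0.061  0.0514]
[  53  259   68   60 2820] zmax 0.061330621513175615 bgr [138 172 230] ctr [ 0.4428 -0.0688  0.0457] [0.055  0.0509 0.0313]
```

View pics/w5.png

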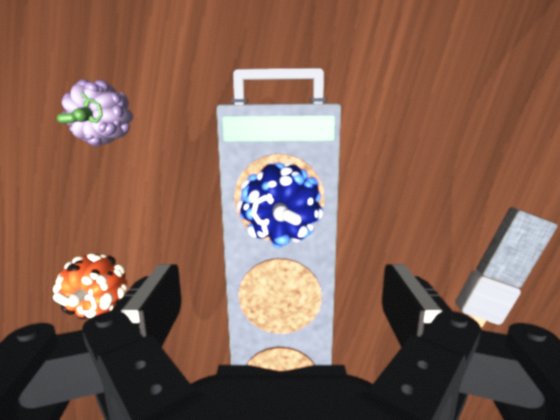

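Emit:
move_arm(increments=[{"grip": 0,"linear": [0.1,0,-0.2],"twist": 0},{"grip": 0,"linear": [0.1,0,-0.2],"twist": 0},{"grip": 0,"linear": [0.1,0,-0.2],"twist": 0},{"grip": 0,"linear": [0.1,0,-0.2],"twist": -0.003},{"grip": 0,"linear": [0,0,-0.06],"twist": 0}])

```text
clock: 10.45
eef_pos: [0.436, -0.0707, 0.1509]
tool_rot: [0.567, -0.448, 0.421, -0.549]
ft_force: [0.2, 0.8, 0.0]
grip_width: 0.0853
```

```bash
python3 go.py .4425 -.0700 .08  .4425 -.0700 0
```

```text
pos [ 0.436  -0.0707  0.1509] yaw 0.249 tilt -0.99895 twist/2 0.0024 t 10.45 w 0.0853
[0.4425, -0.07, 0.08] linear total [0.01  0.353 0.048] dist 0.071
[0.4425, -0.07, 0.0] linear total [0.006 0.4   0.017] dist 0.08
```

Emit:
move_arm(increments=[{"grip": 0,"linear": [0.01,0.1,0.03],"twist": 0},{"grip": 0,"linear": [0,0.2,0.02],"twist": 0},{"grip": 0,"linear": [0,0.15,0.005],"twist": 0},{"grip": 0,"linear": [0,0.05,0.003],"twist": 0},{"grip": 0,"linear": [0,0,0],"twist": 0}])

```text
clock: 10.95
eef_pos: [0.4342, -0.0705, 0.0421]
tool_rot: [0.567, -0.452, 0.419, -0.546]
ft_force: [-0.1, 0.6, -0.2]
grip_width: 0.0853
```

```bash
python3 go.py .4425 -.0700 0; python3 heldtop.py w6
```

```text
pos [ 0.4342 -0.0705  0.0421] yaw 0.244 tilt -0.99844 twist/2 -0.0002 t 10.95 w 0.0853
[0.4425, -0.07, 0.0] linear total [0.012 0.208 0.052] dist 0.043
```

View pics/w6.png

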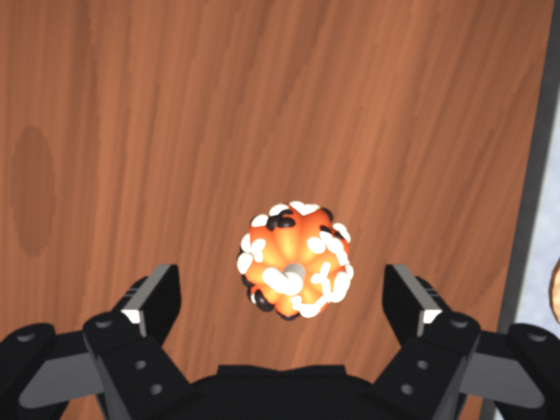

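Emit:
move_arm(increments=[{"grip": 0,"linear": [0.01,0.04,0.045],"twist": 0},{"grip": 0,"linear": [0,0.05,0.02],"twist": 0},{"grip": 0,"linear": [0,0.05,0],"twist": 0},{"grip": 0,"linear": [0,0.05,0],"twist": 0},{"grip": 0,"linear": [0,0,0],"twist": 0}])

```text
clock: 11.5
eef_pos: [0.4482, -0.069, 0.0019]
tool_rot: [0.567, -0.451, 0.42, -0.547]
ft_force: [-0.3, -0.2, -0.3]
grip_width: 0.0852
```

```bash
python3 go.py .4425 -.0700 0;python3 -c "
from h import *
print(R.from_quat(bot.get_obs()['tool_rot']).as_matrix().round(3))"
```

```text
pos [ 0.4482 -0.069   0.0019] yaw 0.244 tilt -0.99865 twist/2 0.0001 t 11.5 w 0.0852
[0.4425, -0.07, 0.0] linear total [-0.002  0.011 -0.028] dist 0.006
[[ 0.241 -0.052  0.969]
 [-0.97   0.005  0.241]
 [-0.017 -0.999 -0.049]]
```

Emit:
move_arm(increments=[{"grip": 0,"linear": [0,0,-0.03],"twist": 0},{"grip": 0,"linear": [0,0.008,-0.01],"twist": 0},{"grip": 0,"linear": [0,0,0],"twist": 0},{"grip": 0,"linear": [0,0,0],"twist": 0},{"grip": 0,"linear": [0,0,0],"twist": 0}])

```text
clock: 12.0
eef_pos: [0.4396, -0.0713, 0.0013]
tool_rot: [0.567, -0.451, 0.42, -0.547]
ft_force: [-0.7, 0.5, 0.8]
grip_width: 0.0853
```

Emit:
move_arm(increments=[{"grip": 1,"linear": [0,0,0],"twist": 0},{"grip": 1,"linear": [0,0,0],"twist": 0},{"grip": 1,"linear": [0,0,0],"twist": 0},{"grip": 1,"linear": [0,0,0],"twist": 0},{"grip": 1,"linear": [0,0,0],"twist": 0}])

```text
clock: 12.5
eef_pos: [0.4402, -0.0713, 0.0024]
tool_rot: [0.566, -0.45, 0.421, -0.547]
ft_force: [-0.3, 0.5, -1.4]
grip_width: 0.0545
```

```bash
python3 go.py .4425 -.0700 0
```

```text
pos [ 0.4402 -0.0713  0.0024] yaw 0.244 tilt -0.99876 twist/2 -0.0 t 12.5 w 0.0545
[0.4425, -0.07, 0.0] linear total [-0.004  0.011  0.013] dist 0.004
```

Emit:
move_arm(increments=[{"grip": 1,"linear": [0,-0.05,0],"twist": 0},{"grip": 1,"linear": [0,-0.1,0],"twist": 0},{"grip": 1,"linear": [0,-0.15,0],"twist": 0},{"grip": 1,"linear": [0,-0.15,0],"twist": 0},{"grip": 1,"linear": [0,0,0],"twist": 0}])

```text
clock: 13.0
eef_pos: [0.4434, -0.0714, 0.0955]
tool_rot: [0.567, -0.452, 0.419, -0.546]
ft_force: [1.6, -0.4, -1.9]
grip_width: 0.0546
```

```bash
python3 go.py .6093 -.0395 .09;python3 heldtop.py w7
```

```text
pos [ 0.4434 -0.0714  0.0955] yaw 0.244 tilt -0.99852 twist/2 0.0 t 13.0 w 0.0546
[0.6093, -0.0395, 0.09] linear total [ 0.045 -0.017  0.844] dist 0.169
cork blob [ 505   32   55  126 3622] [0.5737 0.0439] [0.0474 0.0676]
cork blob [ 484  186   76  106 5025] [ 0.6048 -0.0418] [0.0648 0.074 ]
cork blob [ 494  314   66   61 1703] [ 0.6361 -0.1143] [0.0647 0.0403]
```

View pics/w7.png

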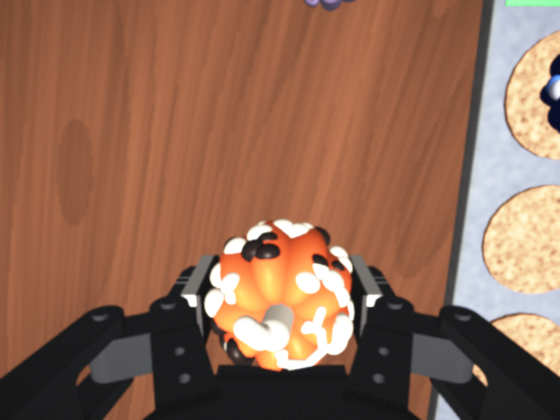

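Emit:
move_arm(increments=[{"grip": 1,"linear": [0.01,0,0.08],"twist": 0},{"grip": 1,"linear": [0.01,0,0.15],"twist": 0},{"grip": 1,"linear": [0.01,0,0.15],"twist": 0},{"grip": 1,"linear": [0.01,0,0.15],"twist": 0},{"grip": 1,"linear": [0,0,0.15],"twist": 0}])

```text
clock: 13.55
eef_pos: [0.5709, -0.0458, 0.0801]
tool_rot: [0.57, -0.457, 0.415, -0.542]
ft_force: [0.7, -0.3, -0.7]
grip_width: 0.0543
```

Emit:
move_arm(increments=[{"grip": 1,"linear": [0,0,0.1],"twist": 0},{"grip": 1,"linear": [0,0.03,0.05],"twist": 0},{"grip": 1,"linear": [0,0.05,0],"twist": 0},{"grip": 1,"linear": [0,0.05,0],"twist": 0},{"grip": 1,"linear": [0,0,0],"twist": 0}])

```text
clock: 14.05
eef_pos: [0.5955, -0.0371, 0.0421]
tool_rot: [0.572, -0.46, 0.411, -0.54]
ft_force: [-0.5, 0.6, -1.1]
grip_width: 0.0546
```

```bash
python3 go.py .6097 -.0405 .0245
```

```text
pos [ 0.5955 -0.0371  0.0421] yaw 0.243 tilt -0.99655 twist/2 -0.0004 t 14.05 w 0.0546
[0.6097, -0.0405, 0.0245] linear total [0.036 0.082 0.071] dist 0.023
```

Emit:
move_arm(increments=[{"grip": 1,"linear": [0.02,0.005,0.03],"twist": 0},{"grip": 1,"linear": [0.01,0.01,0.025],"twist": 0},{"grip": 1,"linear": [0.005,0.015,0.01],"twist": 0},{"grip": 1,"linear": [0,0.015,0],"twist": 0},{"grip": 1,"linear": [0,0,0],"twist": 0}])

```text
clock: 14.55
eef_pos: [0.6084, -0.0422, 0.0318]
tool_rot: [0.572, -0.461, 0.411, -0.54]
ft_force: [-0.5, 0.2, -1.4]
grip_width: 0.0541
```

```bash
sed -i 's/"tilt",M\[2,1\].round(5)/"ydir",M[:,1].round(4)/' go.py; python3 go.py .608 -.0405 .0245
```

```text
pos [ 0.6084 -0.0422  0.0318] yaw 0.241 ydir [-0.0833  0.0072 -0.9965] twist/2 -0.0013 t 14.55 w 0.0541
[0.608, -0.0405, 0.0245] linear total [-0.008  0.036  0.003] dist 0.007
```

Emit:
move_arm(increments=[{"grip": 1,"linear": [-0.008,0.015,0.003],"twist": 0},{"grip": 1,"linear": [0,0.012,0],"twist": 0},{"grip": 1,"linear": [0,0.008,0],"twist": 0},{"grip": 1,"linear": [0,0.006,0],"twist": 0},{"grip": 1,"linear": [0,0,0],"twist": 0}])

```text
clock: 15.05
eef_pos: [0.6086, -0.0402, 0.0251]
tool_rot: [0.572, -0.46, 0.412, -0.54]
ft_force: [-0.4, 0.4, -1.9]
grip_width: 0.0543
```

Emit:
move_arm(increments=[{"grip": 1,"linear": [0,0.007,0],"twist": 0},{"grip": 1,"linear": [0,0.006,0],"twist": 0},{"grip": 1,"linear": [0,0.005,0],"twist": 0},{"grip": 1,"linear": [0,0,0],"twist": 0},{"grip": 1,"linear": [0,0,0],"twist": 0}])

```text
clock: 15.55
eef_pos: [0.6089, -0.0402, 0.0248]
tool_rot: [0.571, -0.459, 0.413, -0.541]
ft_force: [-0.8, -0.1, 0.5]
grip_width: 0.0545
```

Emit:
move_arm(increments=[{"grip": 0,"linear": [0,0,0],"twist": 0},{"grip": 0,"linear": [0,0,0],"twist": 0},{"grip": 0,"linear": [0,0,0],"twist": 0},{"grip": 0,"linear": [0,0,0],"twist": 0},{"grip": 0,"linear": [0,-0.05,-0.004],"twist": 0}])

```text
clock: 16.05
eef_pos: [0.6078, -0.0403, 0.0329]
tool_rot: [0.572, -0.46, 0.412, -0.54]
ft_force: [-0.9, -0.1, 0.4]
grip_width: 0.0858
```

Emit:
move_arm(increments=[{"grip": 0,"linear": [0,-0.08,-0.006],"twist": 0},{"grip": 0,"linear": [0,-0.08,-0.006],"twist": 0},{"grip": 0,"linear": [0,-0.08,-0.006],"twist": 0},{"grip": 0,"linear": [0,-0.08,-0.006],"twist": 0},{"grip": 0,"linear": [0,-0.08,-0.006],"twist": 0}])

```text
clock: 16.55
eef_pos: [0.6079, -0.0423, 0.1177]
tool_rot: [0.572, -0.461, 0.411, -0.54]
ft_force: [1.1, 0.1, -0.3]
grip_width: 0.0858
```

```bash
python3 go.py .4305 .084 .11
python3 - <<'E'
from h import *
np.set_printoptions(precision=4,suppress=True)
im,d,p,T=cam("wrist");cv2.imwrite("pics/w8.png",im);W=cloud(d,p,T)
for m,s,c in blobs((W[...,2]>.03)&(W[...,2]<.12)&(d>0),200):
    w=W[m]; print(s,"zmax",w[:,2].max(),"bgr",im[m].mean(0).astype(int),"ctr",(w.min(0)+w.max(0))/2,np.ptp(w,axis=0))
E
```

```text
pos [ 0.6079 -0.0423  0.1177] yaw 0.242 ydir [-0.0828  0.0071 -0.9965] twist/2 -0.0011 t 16.55 w 0.0858
[0.4305, 0.084, 0.11] linear total [-0.823  0.116 -0.705] dist 0.218
[ 241    6  111  117 9642] zmax 0.0887802474146191 bgr [187 118 104] ctr [0.5905 0.0508 0.0644] [0.0638 0.0598 0.0488]
[ 250  176   89   90 5962] zmax 0.08361381606722604 bgr [145 181 231] ctr [ 0.6119 -0.039   0.0603] [0.0576 0.0562 0.0467]
```

Emit:
move_arm(increments=[{"grip": 0,"linear": [-0.05,0,-0.05],"twist": 0},{"grip": 0,"linear": [-0.1,0.01,-0.085],"twist": 0},{"grip": 0,"linear": [-0.1,0.01,-0.085],"twist": 0},{"grip": 0,"linear": [-0.1,0.01,-0.085],"twist": 0},{"grip": 0,"linear": [-0.1,0.01,-0.085],"twist": 0}])

```text
clock: 17.1
eef_pos: [0.5142, 0.0261, 0.1238]
tool_rot: [0.568, -0.457, 0.418, -0.542]
ft_force: [0.4, -0.1, 0.3]
grip_width: 0.0852
```

Emit:
move_arm(increments=[{"grip": 0,"linear": [-0.1,0.01,-0.085],"twist": 0},{"grip": 0,"linear": [-0.1,0.01,-0.085],"twist": 0},{"grip": 0,"linear": [-0.08,0.01,-0.085],"twist": 0},{"grip": 0,"linear": [-0.05,0.01,-0.04],"twist": 0},{"grip": 0,"linear": [0,0,0],"twist": 0}])

```text
clock: 17.6
eef_pos: [0.4359, 0.0796, 0.1222]
tool_rot: [0.568, -0.456, 0.417, -0.543]
ft_force: [0.2, 0.3, 0.2]
grip_width: 0.0852
```

```bash
python3 go.py .431 .084 .06  .431 .084 .001; python3 heldtop.py w9
```

```text
pos [0.4359 0.0796 0.1222] yaw 0.239 ydir [-0.0647  0.0068 -0.9979] twist/2 -0.0023 t 17.6 w 0.0852
[0.431, 0.084, 0.06] linear total [-0.02   0.312  0.001] dist 0.063
[0.431, 0.084, 0.001] linear total [0.006 0.294 0.018] dist 0.059
```

View pics/w9.png

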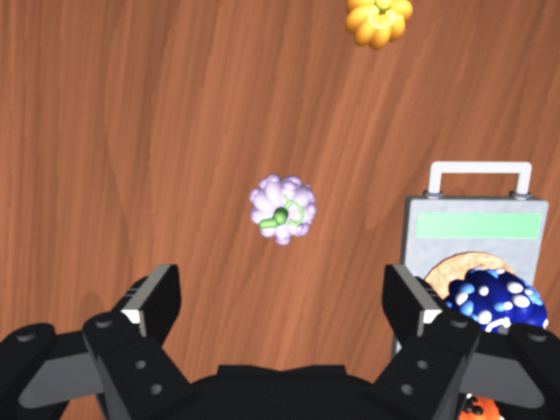

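Emit:
move_arm(increments=[{"grip": 0,"linear": [-0.02,0.06,0.003],"twist": 0},{"grip": 0,"linear": [0,0.12,0.005],"twist": 0},{"grip": 0,"linear": [0,0.12,0.005],"twist": 0},{"grip": 0,"linear": [0,0.12,0.005],"twist": 0},{"grip": 0,"linear": [0,0.08,0],"twist": 0}])

```text
clock: 18.15
eef_pos: [0.4454, 0.0836, 0.0231]
tool_rot: [0.563, -0.452, 0.423, -0.547]
ft_force: [-0.9, 0.5, 0.1]
grip_width: 0.0857
```

```bash
python3 go.py .4295 .084 .001
```

```text
pos [0.4454 0.0836 0.0231] yaw 0.235 ydir [-0.0459  0.0079 -0.9989] twist/2 -0.0046 t 18.15 w 0.0857
[0.4295, 0.084, 0.001] linear total [-0.018  0.114 -0.072] dist 0.027
```

Emit:
move_arm(increments=[{"grip": 0,"linear": [-0.006,0,-0.035],"twist": 0},{"grip": 0,"linear": [0,0.01,-0.03],"twist": 0},{"grip": 0,"linear": [0,0.03,-0.01],"twist": 0},{"grip": 0,"linear": [0,0.04,0],"twist": 0},{"grip": 0,"linear": [0,0,0],"twist": 0}])

```text
clock: 18.65
eef_pos: [0.4314, 0.0797, 0.0068]
tool_rot: [0.562, -0.453, 0.425, -0.546]
ft_force: [-0.2, -0.6, -0.8]
grip_width: 0.0853
```

```bash
python3 go.py .430 .084 .001
python3 - <<'E'
from h import *
np.set_printoptions(precision=4,suppress=True)
im,d,p,T=cam("top");W=cloud(d,p,T)
m=(W[...,2]>.012)&(d>0);H,S,V=cv2.split(cv2.cvtColor(im,cv2.COLOR_BGR2HSV))
cv2.imwrite("pics/t3.png",cv2.resize(im[160:340,180:440],(780,540)))
E
```

```text
pos [0.4314 0.0797 0.0068] yaw 0.232 ydir [-0.0447  0.0074 -0.999 ] twist/2 -0.0062 t 18.65 w 0.0853
[0.43, 0.084, 0.001] linear total [-0.022  0.029 -0.001] dist 0.007
```

View pics/t3.png

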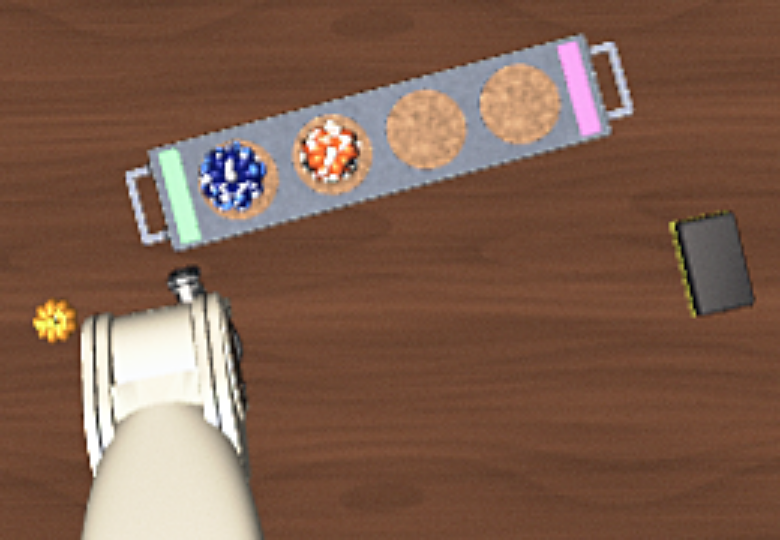

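Emit:
move_arm(increments=[{"grip": 0,"linear": [-0.022,0.02,0],"twist": -0.005},{"grip": 0,"linear": [-0.005,0.015,0],"twist": 0},{"grip": 0,"linear": [0,0,0],"twist": 0},{"grip": 0,"linear": [0,0,0],"twist": 0},{"grip": 1,"linear": [0,0,0],"twist": 0}])

```text
clock: 19.2
eef_pos: [0.4316, 0.0862, 0.0007]
tool_rot: [0.563, -0.449, 0.422, -0.55]
ft_force: [-0.2, -0.0, 0.2]
grip_width: 0.0732
```

Emit:
move_arm(increments=[{"grip": 1,"linear": [0,0,0],"twist": 0},{"grip": 1,"linear": [0,0,0],"twist": 0},{"grip": 1,"linear": [0,0,0],"twist": 0},{"grip": 1,"linear": [0,0,0],"twist": 0},{"grip": 1,"linear": [0,0,0],"twist": 0}])

```text
clock: 19.7
eef_pos: [0.4317, 0.0861, 0.0012]
tool_rot: [0.563, -0.449, 0.423, -0.55]
ft_force: [-0.4, 0.6, 0.1]
grip_width: 0.0476
```

```bash
python3 go.py .430 .084 .001
```

```text
pos [0.4317 0.0861 0.0012] yaw 0.243 ydir [-0.0408  0.0081 -0.9991] twist/2 -0.0004 t 19.7 w 0.0476
[0.43, 0.084, 0.001] linear total [ 0.008  0.002 -0.011] dist 0.003
```

Emit:
move_arm(increments=[{"grip": 1,"linear": [0,-0.05,0],"twist": 0},{"grip": 1,"linear": [0,-0.1,-0.004],"twist": 0},{"grip": 1,"linear": [0,-0.12,-0.004],"twist": 0},{"grip": 1,"linear": [0,-0.12,-0.004],"twist": 0},{"grip": 1,"linear": [0,-0.1,0],"twist": 0}])

```text
clock: 20.2
eef_pos: [0.4301, 0.084, 0.1014]
tool_rot: [0.566, -0.451, 0.42, -0.548]
ft_force: [-0.1, 0.5, -0.6]
grip_width: 0.0471
```

Emit:
move_arm(increments=[{"grip": 1,"linear": [0.08,-0.01,0],"twist": 0},{"grip": 1,"linear": [0.15,0,0],"twist": 0},{"grip": 1,"linear": [0.15,0,0],"twist": 0},{"grip": 1,"linear": [0.15,0,0],"twist": 0},{"grip": 1,"linear": [0.15,0,0],"twist": 0}])

```text
clock: 20.7
eef_pos: [0.4674, -0.0484, 0.109]
tool_rot: [0.564, -0.446, 0.421, -0.553]
ft_force: [0.2, 0.1, -0.3]
grip_width: 0.0472
```

Emit:
move_arm(increments=[{"grip": 1,"linear": [0.15,0,0],"twist": 0},{"grip": 1,"linear": [0.15,0,0],"twist": 0},{"grip": 1,"linear": [0.15,0,0],"twist": 0},{"grip": 1,"linear": [0.1,0,0],"twist": 0},{"grip": 1,"linear": [0,0,0],"twist": 0}])

```text
clock: 21.2
eef_pos: [0.4963, -0.1632, 0.1103]
tool_rot: [0.563, -0.446, 0.424, -0.552]
ft_force: [-0.2, 0.5, -1.3]
grip_width: 0.047
```

```bash
python3 go.py .6315 -.1292 .09;python3 heldtop.py w10
```

```text
pos [ 0.4963 -0.1632  0.1103] yaw 0.247 ydir [-0.034   0.0069 -0.9994] twist/2 0.0014 t 21.2 w 0.047
[0.6315, -0.1292, 0.09] linear total [0.001 0.08  0.7  ] dist 0.141
cork blob [ 450   19   51   88 1741] [ 0.5861 -0.0369] [0.0267 0.0543]
cork blob [ 476  205   59   42 1153] [ 0.6474 -0.1305] [0.0421 0.028 ]
cork blob [ 437  219   59   47 1292] [ 0.6287 -0.1503] [0.0483 0.0329]
```

View pics/w10.png

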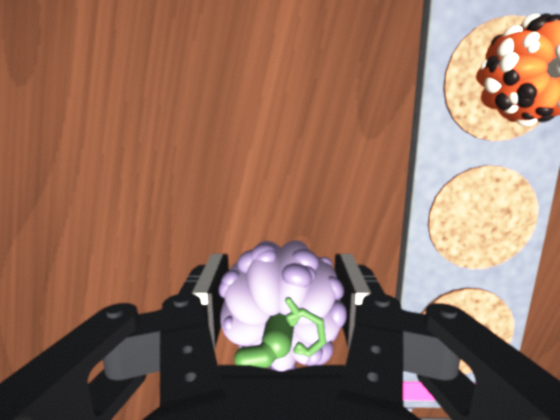

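Emit:
move_arm(increments=[{"grip": 1,"linear": [-0.005,0,0.06],"twist": 0},{"grip": 1,"linear": [-0.005,0,0.11],"twist": 0},{"grip": 1,"linear": [0,0,0.11],"twist": 0},{"grip": 1,"linear": [0,0,0.11],"twist": 0},{"grip": 1,"linear": [0,0,0.11],"twist": 0}])

```text
clock: 21.75
eef_pos: [0.5937, -0.1286, 0.1083]
tool_rot: [0.564, -0.446, 0.421, -0.553]
ft_force: [-0.4, -0.1, -1.1]
grip_width: 0.0472
```

Emit:
move_arm(increments=[{"grip": 1,"linear": [0,0,0.11],"twist": 0},{"grip": 1,"linear": [0,0,0.07],"twist": 0},{"grip": 1,"linear": [0,0.05,0.02],"twist": 0},{"grip": 1,"linear": [0,0.05,0],"twist": 0},{"grip": 1,"linear": [0,0,0],"twist": 0}])

```text
clock: 22.25
eef_pos: [0.6361, -0.108, 0.0843]
tool_rot: [0.566, -0.443, 0.417, -0.556]
ft_force: [-0.1, 0.2, -1.1]
grip_width: 0.0473
```

```bash
python3 go.py .6305 -.1275 .045 .6305 -.1275 .0235
```

```text
pos [ 0.6361 -0.108   0.0843] yaw 0.263 ydir [-0.0377  0.0123 -0.9992] twist/2 0.0093 t 22.25 w 0.0473
[0.6305, -0.1275, 0.045] linear total [ 0.091  0.196 -0.046] dist 0.044
[0.6305, -0.1275, 0.0235] linear total [0.002 0.107 0.004] dist 0.022
```

Emit:
move_arm(increments=[{"grip": 1,"linear": [0.045,0,-0.025],"twist": 0.009},{"grip": 1,"linear": [0.045,0,-0.02],"twist": 0},{"grip": 1,"linear": [0,0.06,0],"twist": 0},{"grip": 1,"linear": [0,0.06,0],"twist": 0},{"grip": 1,"linear": [0,0.05,0.004],"twist": 0}])

```text
clock: 22.75
eef_pos: [0.6293, -0.1307, 0.0497]
tool_rot: [0.561, -0.449, 0.424, -0.551]
ft_force: [0.9, -0.1, -1.1]
grip_width: 0.047
```

```bash
python3 go.py .6305 -.1275 .0235
```

```text
pos [ 0.6293 -0.1307  0.0497] yaw 0.24 ydir [-0.0365  0.0116 -0.9993] twist/2 -0.0021 t 22.75 w 0.047
[0.6305, -0.1275, 0.0235] linear total [-0.011  0.131  0.014] dist 0.026
```

Emit:
move_arm(increments=[{"grip": 1,"linear": [-0.012,0.03,0.01],"twist": 0},{"grip": 1,"linear": [-0.003,0.03,0.004],"twist": 0},{"grip": 1,"linear": [0,0.03,0],"twist": 0},{"grip": 1,"linear": [0,0.02,0],"twist": 0},{"grip": 1,"linear": [0,0,0],"twist": 0}])

```text
clock: 23.25
eef_pos: [0.6291, -0.1257, 0.0233]
tool_rot: [0.561, -0.45, 0.423, -0.551]
ft_force: [-1.1, -0.8, 3.6]
grip_width: 0.0469
```

```bash
python3 go.py .6305 -.1275 .0235
```

```text
pos [ 0.6291 -0.1257  0.0233] yaw 0.24 ydir [-0.0403  0.0124 -0.9991] twist/2 -0.0018 t 23.25 w 0.0469
[0.6305, -0.1275, 0.0235] linear total [ 0.01  -0.001  0.004] dist 0.002
```

Emit:
move_arm(increments=[{"grip": 0,"linear": [0,0,0],"twist": 0},{"grip": 0,"linear": [0,0,0],"twist": 0},{"grip": 0,"linear": [0,0,0],"twist": 0},{"grip": 0,"linear": [0,0,0],"twist": 0},{"grip": 0,"linear": [0,-0.04,-0.002],"twist": 0}])

```text
clock: 23.75
eef_pos: [0.6292, -0.1256, 0.0313]
tool_rot: [0.562, -0.45, 0.422, -0.551]
ft_force: [-0.4, -0.2, 0.2]
grip_width: 0.0855
```

Emit:
move_arm(increments=[{"grip": 0,"linear": [0,-0.08,-0.003],"twist": 0},{"grip": 0,"linear": [0,-0.1,-0.003],"twist": 0},{"grip": 0,"linear": [0,-0.12,-0.003],"twist": 0},{"grip": 0,"linear": [0,-0.12,-0.003],"twist": 0},{"grip": 0,"linear": [0,-0.08,-0.003],"twist": 0}])

```text
clock: 24.25
eef_pos: [0.6291, -0.1275, 0.1355]
tool_rot: [0.562, -0.451, 0.421, -0.55]
ft_force: [0.5, -0.7, -0.1]
grip_width: 0.0856
```

```bash
python3 go.py .4595 .2225 .13
python3 - <<'E'
from h import *
np.set_printoptions(precision=4,suppress=True)
im,d,p,T=cam("wrist");cv2.imwrite("pics/w11.png",im);W=cloud(d,p,T)
for m,s,c in blobs((W[...,2]>.03)&(W[...,2]<.12)&(d>0),200):
    w=W[m]; print(s,"zmax",w[:,2].max(),"bgr",im[m].mean(0).astype(int),"ctr",(w.min(0)+w.max(0))/2,np.ptp(w,axis=0))
E
```

```text
pos [ 0.6291 -0.1275  0.1355] yaw 0.241 ydir [-0.0434  0.0132 -0.999 ] twist/2 -0.0016 t 24.25 w 0.0856
[0.4595, 0.2225, 0.13] linear total [-1.9    0.087 -0.405] dist 0.389
[ 245   31   90   97 6340] zmax 0.08383438285641226 bgr [146 181 229] ctr [ 0.6117 -0.0396  0.0605] [0.0567 0.0571 0.0468]
[ 255  184   69   73 3683] zmax 0.07929773923133301 bgr [197 185 194] ctr [ 0.6319 -0.1284  0.0578] [0.0481 0.0497 0.0431]
```

Emit:
move_arm(increments=[{"grip": 0,"linear": [0,0,-0.08],"twist": 0},{"grip": 0,"linear": [0,0,-0.12],"twist": 0},{"grip": 0,"linear": [0,0,-0.12],"twist": 0},{"grip": 0,"linear": [-0.08,0,-0.08],"twist": 0},{"grip": 0,"linear": [-0.15,0,0],"twist": 0}])

```text
clock: 24.8
eef_pos: [0.5415, -0.1052, 0.1439]
tool_rot: [0.56, -0.448, 0.427, -0.551]
ft_force: [0.3, 0.7, 0.9]
grip_width: 0.0854
```

Emit:
move_arm(increments=[{"grip": 0,"linear": [-0.16,0,0],"twist": 0},{"grip": 0,"linear": [-0.16,0,0],"twist": 0},{"grip": 0,"linear": [-0.16,0,0],"twist": 0},{"grip": 0,"linear": [-0.16,0,0],"twist": 0},{"grip": 0,"linear": [-0.16,0,0],"twist": 0}])

```text
clock: 25.3
eef_pos: [0.5015, 0.054, 0.1472]
tool_rot: [0.558, -0.45, 0.429, -0.55]
ft_force: [0.1, 0.3, 0.4]
grip_width: 0.0853
```

Emit:
move_arm(increments=[{"grip": 0,"linear": [-0.16,0,0],"twist": 0},{"grip": 0,"linear": [-0.16,0,0],"twist": 0},{"grip": 0,"linear": [-0.16,0,0],"twist": 0},{"grip": 0,"linear": [-0.12,0,0],"twist": 0},{"grip": 0,"linear": [0,0,0],"twist": 0}])

```text
clock: 25.8
eef_pos: [0.4712, 0.1787, 0.1499]
tool_rot: [0.558, -0.448, 0.428, -0.552]
ft_force: [-0.2, -0.7, 0.3]
grip_width: 0.0855
```

```bash
python3 go.py .4595 .2225 .09
python3 - <<'E'
from h import *
np.set_printoptions(precision=4,suppress=True)
im,d,p,T=cam("wrist");cv2.imwrite("pics/w12.png",im);W=cloud(d,p,T)
for m,s,c in blobs((W[...,2]>.015)&(W[...,2]<.12)&(d>0),200):
    w=W[m]; print(s,"zmax",w[:,2].max(),"bgr",im[m].mean(0).astype(int),"ctr",(w.min(0)+w.max(0))/2,np.ptp(w,axis=0))
E
```

```text
pos [0.4712 0.1787 0.1499] yaw 0.235 ydir [-0.0274  0.0116 -0.9996] twist/2 -0.0043 t 25.8 w 0.0855
[0.4595, 0.2225, 0.09] linear total [-0.221  0.304  0.002] dist 0.075
[ 257  120   52   54 2005] zmax 0.053536440488543835 bgr [118 230 251] ctr [0.4596 0.2222 0.0363] [0.0404 0.04   0.0345]
[ 318  281   83  103 6039] zmax 0.06824365806085733 bgr [193 195 185] ctr [0.5649 0.0765 0.0416] [0.0859 0.0941 0.0532]
```

View pics/w12.png

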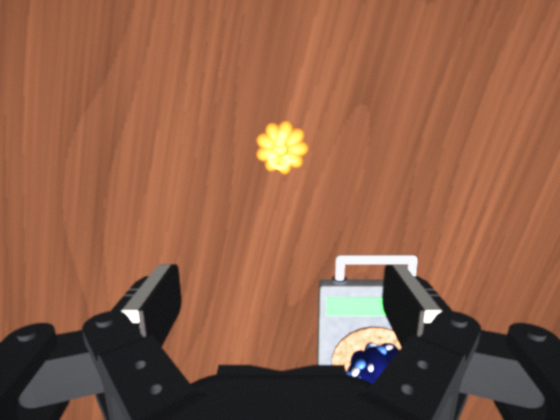

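Emit:
move_arm(increments=[{"grip": 0,"linear": [-0.11,0,0],"twist": -0.004},{"grip": 0,"linear": [-0.12,0.05,0],"twist": 0},{"grip": 0,"linear": [0,0.1,0],"twist": 0},{"grip": 0,"linear": [0,0.1,0],"twist": 0},{"grip": 0,"linear": [0,0.05,0],"twist": 0}])

```text
clock: 26.35
eef_pos: [0.4621, 0.2208, 0.0912]
tool_rot: [0.557, -0.446, 0.429, -0.554]
ft_force: [-0.2, -0.3, -0.1]
grip_width: 0.0855
```

```bash
python3 go.py .4590 .2225 .002
```

```text
pos [0.4621 0.2208 0.0912] yaw 0.237 ydir [-0.0206  0.0111 -0.9997] twist/2 -0.0034 t 26.35 w 0.0855
[0.459, 0.2225, 0.002] linear total [-0.005  0.446 -0.005] dist 0.089
```

Emit:
move_arm(increments=[{"grip": 0,"linear": [-0.005,0.1,-0.005],"twist": -0.003},{"grip": 0,"linear": [0,0.12,-0.003],"twist": 0},{"grip": 0,"linear": [0,0.1,-0.005],"twist": 0},{"grip": 0,"linear": [0,0.06,0],"twist": 0},{"grip": 0,"linear": [0,0,0],"twist": 0}])

```text
clock: 26.85
eef_pos: [0.4595, 0.2168, 0.0123]
tool_rot: [0.557, -0.445, 0.43, -0.553]
ft_force: [1.1, 0.6, 0.1]
grip_width: 0.0853
```

```bash
python3 go.py .4590 .2225 .003
```

```text
pos [0.4595 0.2168 0.0123] yaw 0.236 ydir [-0.0202  0.0093 -0.9998] twist/2 -0.004 t 26.85 w 0.0853
[0.459, 0.2225, 0.003] linear total [-0.027  0.047  0.005] dist 0.011
```

Emit:
move_arm(increments=[{"grip": 0,"linear": [-0.027,0.025,0.004],"twist": -0.003},{"grip": 0,"linear": [-0.004,0.025,0],"twist": 0},{"grip": 0,"linear": [0,0,0],"twist": 0},{"grip": 0,"linear": [0,0,0],"twist": 0},{"grip": 0,"linear": [0,0,0],"twist": 0}])

```text
clock: 27.35
eef_pos: [0.4614, 0.2234, 0.0043]
tool_rot: [0.557, -0.443, 0.43, -0.556]
ft_force: [-0.1, 0.1, -0.3]
grip_width: 0.0848
```

```bash
python3 go.py .4590 .2225 .003
```

```text
pos [0.4614 0.2234 0.0043] yaw 0.24 ydir [-0.0159  0.0111 -0.9998] twist/2 -0.0019 t 27.35 w 0.0848
[0.459, 0.2225, 0.003] linear total [ 0.002  0.007 -0.012] dist 0.003
```

Emit:
move_arm(increments=[{"grip": 0,"linear": [0,0.018,-0.008],"twist": 0},{"grip": 0,"linear": [0,0,0],"twist": 0},{"grip": 1,"linear": [0,0,0],"twist": 0},{"grip": 1,"linear": [0,0,0],"twist": 0},{"grip": 1,"linear": [0,0,0],"twist": 0}])

```text
clock: 27.85
eef_pos: [0.46, 0.2233, 0.0013]
tool_rot: [-0.556, 0.443, -0.43, 0.556]
ft_force: [-0.8, -0.5, 1.9]
grip_width: 0.0439
```

Emit:
move_arm(increments=[{"grip": 1,"linear": [0,0,0],"twist": 0},{"grip": 1,"linear": [0,0,0],"twist": 0},{"grip": 1,"linear": [0,0,0],"twist": 0},{"grip": 1,"linear": [0,0,0],"twist": 0},{"grip": 1,"linear": [0,0,0],"twist": 0}])

```text
clock: 28.35
eef_pos: [0.4603, 0.2235, 0.0016]
tool_rot: [-0.556, 0.443, -0.43, 0.557]
ft_force: [-0.9, -1.0, 1.1]
grip_width: 0.0402
```

Emit:
move_arm(increments=[{"grip": 1,"linear": [0,-0.05,0],"twist": 0},{"grip": 1,"linear": [0,-0.12,-0.003],"twist": 0},{"grip": 1,"linear": [0,-0.15,-0.003],"twist": 0},{"grip": 1,"linear": [0,-0.15,-0.003],"twist": 0},{"grip": 1,"linear": [0,-0.1,0],"twist": 0}])

```text
clock: 28.85
eef_pos: [0.4566, 0.2199, 0.1172]
tool_rot: [0.559, -0.445, 0.428, -0.553]
ft_force: [0.1, 0.2, -0.8]
grip_width: 0.0404
```

Emit:
move_arm(increments=[{"grip": 1,"linear": [0.08,0,0],"twist": 0},{"grip": 1,"linear": [0.16,0,0],"twist": 0},{"grip": 1,"linear": [0.16,0,0],"twist": 0},{"grip": 1,"linear": [0.16,0,0],"twist": 0},{"grip": 1,"linear": [0.16,0,0],"twist": 0}])

```text
clock: 29.35
eef_pos: [0.4952, 0.0812, 0.1237]
tool_rot: [-0.557, 0.44, -0.428, 0.56]
ft_force: [-0.2, 0.2, -1.8]
grip_width: 0.04
```

```bash
python3 go.py .6535 -.2180 .1; python3 heldtop.py w13
```

```text
pos [0.4952 0.0812 0.1237] yaw 0.25 ydir [-0.0109  0.0129 -0.9999] twist/2 0.0031 t 29.35 w 0.04
[0.6535, -0.218, 0.1] linear total [1.647 0.091 0.398] dist 0.339
```

View pics/w13.png

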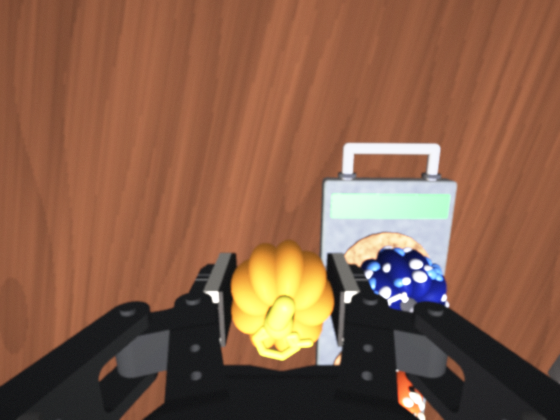

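Emit:
move_arm(increments=[{"grip": 1,"linear": [0.16,0,0],"twist": 0.003},{"grip": 1,"linear": [0.16,0,0],"twist": 0},{"grip": 1,"linear": [0.16,0,0],"twist": 0},{"grip": 1,"linear": [0.16,0,0],"twist": 0},{"grip": 1,"linear": [0.16,0,0],"twist": 0}])

```text
clock: 29.9
eef_pos: [0.535, -0.0823, 0.1249]
tool_rot: [-0.556, 0.441, -0.431, 0.558]
ft_force: [0.9, 0.5, 0.2]
grip_width: 0.0401
```

Emit:
move_arm(increments=[{"grip": 1,"linear": [0.16,0,0],"twist": 0},{"grip": 1,"linear": [0.16,0,0],"twist": 0},{"grip": 1,"linear": [0.16,0,0],"twist": 0},{"grip": 1,"linear": [0.16,0,0],"twist": 0},{"grip": 1,"linear": [0.16,0,0],"twist": 0}])

```text
clock: 30.4
eef_pos: [0.5736, -0.2435, 0.1255]
tool_rot: [-0.555, 0.441, -0.432, 0.558]
ft_force: [0.7, 0.3, -0.7]
grip_width: 0.0403
```

```bash
python3 go.py .6535 -.2180 .1; python3 heldtop.py w14
```

```text
pos [ 0.5736 -0.2435  0.1255] yaw 0.241 ydir [-0.0076  0.0107 -0.9999] twist/2 -0.0013 t 30.4 w 0.0403
[0.6535, -0.218, 0.1] linear total [-0.027  0.126  0.419] dist 0.088
cork blob [ 349   16   90  114 3645] [ 0.6296 -0.1334] [0.0691 0.0702]
cork blob [ 344  155   99   96 6718] [ 0.6547 -0.2201] [0.0736 0.0742]
```

Emit:
move_arm(increments=[{"grip": 1,"linear": [-0.01,0,0.07],"twist": 0},{"grip": 1,"linear": [0,0,0.11],"twist": 0},{"grip": 1,"linear": [0,0,0.11],"twist": 0},{"grip": 1,"linear": [0,0,0.09],"twist": 0},{"grip": 1,"linear": [0,0,0.03],"twist": 0}])

```text
clock: 30.95
eef_pos: [0.6542, -0.2308, 0.1261]
tool_rot: [-0.553, 0.443, -0.436, 0.554]
ft_force: [0.2, -0.2, -0.1]
grip_width: 0.0401
```

```bash
python3 go.py .654 -.219 .05 .654 -.219 .024
```

```text
pos [ 0.6542 -0.2308  0.1261] yaw 0.228 ydir [-0.0077  0.0067 -0.9999] twist/2 -0.0079 t 30.95 w 0.0401
[0.654, -0.219, 0.05] linear total [-0.055  0.381  0.015] dist 0.077
[0.654, -0.219, 0.024] linear total [0.001 0.13  0.001] dist 0.026
```

Emit:
move_arm(increments=[{"grip": 1,"linear": [-0.03,0.06,0.01],"twist": -0.007},{"grip": 1,"linear": [-0.02,0.1,0.005],"twist": 0},{"grip": 1,"linear": [0,0.1,0],"twist": 0},{"grip": 1,"linear": [0,0.08,0],"twist": 0},{"grip": 1,"linear": [0,0.02,0],"twist": 0}])

```text
clock: 31.45
eef_pos: [0.6511, -0.2168, 0.0504]
tool_rot: [0.558, -0.439, 0.43, -0.557]
ft_force: [-0.4, -0.2, -1.4]
grip_width: 0.0403
```

```bash
python3 go.py .654 -.219 .024
```

```text
pos [ 0.6511 -0.2168  0.0504] yaw 0.246 ydir [-0.0106  0.0075 -0.9999] twist/2 0.001 t 31.45 w 0.0403
[0.654, -0.219, 0.024] linear total [0.015 0.132 0.012] dist 0.027
```

Emit:
move_arm(increments=[{"grip": 1,"linear": [0.012,0.03,0.012],"twist": 0},{"grip": 1,"linear": [0.003,0.03,0],"twist": 0},{"grip": 1,"linear": [0,0.025,0],"twist": 0},{"grip": 1,"linear": [0,0.015,0],"twist": 0},{"grip": 1,"linear": [0,0,0],"twist": 0}])

```text
clock: 31.95
eef_pos: [0.653, -0.2192, 0.0295]
tool_rot: [0.558, -0.44, 0.43, -0.557]
ft_force: [0.1, 0.1, -1.6]
grip_width: 0.0398
```

```bash
python3 go.py .654 -.219 .024
```

```text
pos [ 0.653  -0.2192  0.0295] yaw 0.246 ydir [-0.0111  0.0075 -0.9999] twist/2 0.001 t 31.95 w 0.0398
[0.654, -0.219, 0.024] linear total [0.001 0.027 0.005] dist 0.006
```

Emit:
move_arm(increments=[{"grip": 1,"linear": [0,0.014,0.004],"twist": 0},{"grip": 1,"linear": [0,0.01,0],"twist": 0},{"grip": 1,"linear": [0,0.008,0],"twist": 0},{"grip": 1,"linear": [0,0.006,0],"twist": 0},{"grip": 1,"linear": [0,0,0],"twist": 0}])

```text
clock: 32.45
eef_pos: [0.6551, -0.2194, 0.024]
tool_rot: [-0.557, 0.438, -0.431, 0.558]
ft_force: [-0.3, 0.3, -1.1]
grip_width: 0.0401
```

Emit:
move_arm(increments=[{"grip": 1,"linear": [0,0.007,0],"twist": 0},{"grip": 1,"linear": [0,0.005,0],"twist": 0},{"grip": 1,"linear": [0,0,0],"twist": 0},{"grip": 1,"linear": [0,0,0],"twist": 0},{"grip": 1,"linear": [0,0,0],"twist": 0}])

```text
clock: 32.95
eef_pos: [0.6555, -0.2197, 0.0237]
tool_rot: [-0.557, 0.438, -0.432, 0.558]
ft_force: [-0.2, -0.9, 1.4]
grip_width: 0.0398
```

Contact. Release, rise and retreat.

Emit:
move_arm(increments=[{"grip": 0,"linear": [0,0,0],"twist": 0},{"grip": 0,"linear": [0,0,0],"twist": 0},{"grip": 0,"linear": [0,0,0],"twist": 0},{"grip": 0,"linear": [0,0,0],"twist": 0},{"grip": 0,"linear": [0,-0.04,0],"twist": 0}])

```text
clock: 33.45
eef_pos: [0.6546, -0.2193, 0.0298]
tool_rot: [0.558, -0.439, 0.431, -0.557]
ft_force: [-0.7, -0.8, -0.9]
grip_width: 0.0855
```

Emit:
move_arm(increments=[{"grip": 0,"linear": [0,-0.08,0],"twist": 0},{"grip": 0,"linear": [0,-0.1,0],"twist": 0},{"grip": 0,"linear": [0,-0.12,0],"twist": 0},{"grip": 0,"linear": [0,-0.12,0],"twist": 0},{"grip": 0,"linear": [0,-0.12,0],"twist": 0}])

```text
clock: 33.95
eef_pos: [0.6534, -0.2193, 0.1399]
tool_rot: [0.558, -0.441, 0.429, -0.557]
ft_force: [0.7, 0.1, -1.1]
grip_width: 0.0849
```

Emit:
move_arm(increments=[{"grip": 0,"linear": [0,0,-0.08],"twist": 0},{"grip": 0,"linear": [0,0,-0.15],"twist": 0},{"grip": 0,"linear": [0.05,0,-0.2],"twist": 0},{"grip": 0,"linear": [0.1,0,-0.2],"twist": 0},{"grip": 0,"linear": [0.1,0,-0.2],"twist": 0}])

```text
clock: 34.45
eef_pos: [0.5098, -0.3077, 0.15]
tool_rot: [-0.559, 0.431, -0.432, 0.561]
ft_force: [0.3, -0.9, -1.1]
grip_width: 0.0856
```

Emit:
move_arm(increments=[{"grip": 0,"linear": [0.1,0,-0.2],"twist": 0},{"grip": 0,"linear": [0.1,0,-0.2],"twist": 0},{"grip": 0,"linear": [0,0,-0.1],"twist": 0},{"grip": 0,"linear": [0,0,0],"twist": 0},{"grip": 0,"linear": [0,0,0],"twist": 0}])

```text
clock: 34.95
eef_pos: [0.4162, -0.3784, 0.1545]
tool_rot: [-0.557, 0.431, -0.437, 0.559]
ft_force: [-0.5, 0.6, -0.8]
grip_width: 0.0855
```

```bash
python3 go.py
python3 - <<'E'
from h import *
np.set_printoptions(precision=4,suppress=True)
C=np.array([[.6539,-.218],[.6319,-.1286],[.6093,-.0395],[.5871,.0495]])
im,d,p,T=cam("top");W=cloud(d,p,T)
for m,s,c in blobs((W[...,2]>.035)&(W[...,2]<.12)&(d>0)&(W[...,0]>.45),20):
    (u,v),r=cv2.minEnclosingCircle(np.argwhere(m)[:,::-1].astype(np.float32))
    q=plane(p,T,[[u,v]],.045)[0]; e=C-q[:2];k=np.argmin(np.hypot(*e.T));print("bgr",im[m].mean(0).astype(int),q[:2],"top",W[m][:,2].max(),"cork","abcd"[k],"err mm",-e[k]*1e3)
for m,s,c in blobs((W[...,2]>.012)&(W[...,2]<.12)&(d>0)&(W[...,0]>.15),300): print("blob",c,s[4])
cv2.imwrite("pics/t4.png",cv2.resize(im[120:300,100:440],(782,414)))
E
```

```text
pos [ 0.4162 -0.3784  0.1545] yaw 0.249 ydir [ 0.0077 -0.0028 -1.    ] twist/2 0.0027 t 34.95 w 0.0855
bgr [ 71 181 227] [ 0.6563 -0.2182] top 0.07539421141426828 cork a err mm [ 2.3909 -0.2113]
bgr [171 152 162] [ 0.6309 -0.1267] top 0.08304673320688694 cork b err mm [-1.0051  1.9365]
bgr [127 158 216] [ 0.6099 -0.0376] top 0.08513159033502804 cork c err mm [0.6427 1.9013]
bgr [168 109  96] [0.5897 0.0545] top 0.09076506049935973 cork d err mm [2.5733 4.9806]
bgr [196 202 218] [0.4603 0.4015] top 0.08121362411590471 cork d err mm [-126.7794  352.0447]
blob [273.0827 145.5582] 713
blob [305.2454 206.9466] 5396
blob [417.2922 246.2454] 599
blob [133.1426 268.3815] 498
```

View pics/t4.png

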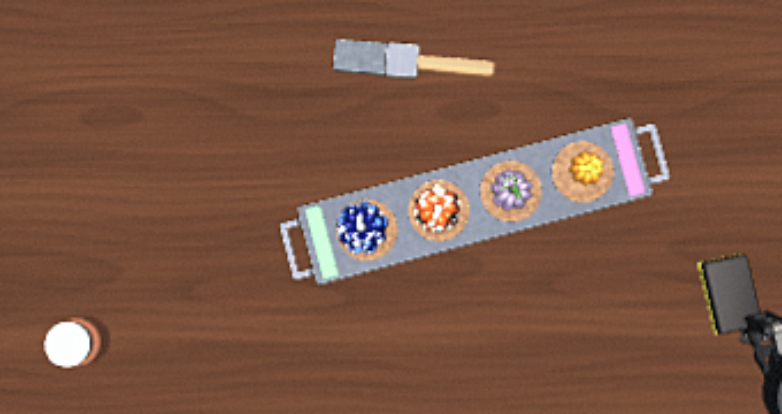

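```bash
python3 -c "
from workcell import bot
print(bot.job_done())"
```

```text
the job is handed in; nothing more can be done
None
```

All four pumpkins are on the board in size order, each on its own cork disc, and the job is handed in (no verdict is reported). From the pink-tape end they run amber (cork_a), lilac (cork_b), orange (cork_c), cobalt (cork_d). The clock read about 35 s of the 109 s allowed.

The last top-camera check, taken with the arm clear and the gripper open, gave these offsets from the disc centres:

| Pumpkin | Disc | Offset |
|---|---|---|
| Amber | cork_a | about 2.4 mm |
| Lilac | cork_b | about 2 mm |
| Orange | cork_c | about 2 mm |
| Cobalt | cork_d | about 5.6 mm |

- **Cobalt:** the wrist camera put it only about 3.5 mm off, so the two views differ by about 2 mm. Both are inside the 12 mm limit.
- **Standing:** all four look upright in the last picture, and their top heights fit standing on the corks.
- **Bystanders:** the brush and jar have not moved. The hand pad's image centre shifted about 1 pixel (roughly 3 mm), in a view where the gripper partly covers it; nothing touched it.
- **Tool tilt:** the tool tilted by up to about 0.08 rad during the fast carries, so I made the later ones slower. The wrist force never read above about 4 N.

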